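# Index the pole carriage of a drilling jig onto its stop pin and clamp it

### The arm

A 6-joint arm with a two-finger parallel gripper is mounted at the origin on a cart in front of the work surface, level with it; the furniture and walls round the work are solid. World frame = base frame: x ahead of the robot, y to its left, z up, the work surface at z = 0. Lengths are in m, angles in rad, forces in N, time in s.
With the tool pointing down it reaches from about 0.3 to 0.875 m from the base axis. Payload 6.4 kg.
Tool frame: the origin (TCP) lies midway between the tips of the shut fingers; the grasp point (between the pads) lies 19 mm behind it; z points along the fingers, y is the line along which they close (so a half turn about z gives the same grasp; the last joint's range is limited). The gripper opens to 85 mm and grips with 20 to 120 N. Pads are 22 mm wide; open, the fingers measure 114 mm over their backs; the gripper's body (76 mm by 85 mm) begins 54 mm behind the grasp point. The pads swing forward as they close: fully open they stand 13 mm farther back than shut.
Start: joints at [1.008, 0.181, 1.607, -0, 1.354, -0.206], TCP at [0.201, 0.539, 0.231] pointing down, gripper open.
Joint ranges: [-2.99, 2.99], [-0.89, 2.07], [0.3, 2.58], [-1.14, 4.28], [0, 2.63], [-3.12, 3.12]. Speed limits (rad/s): [2.57, 2.57, 3.01, 3.14, 3.14, 3.14].

### API

Orientations are given as a unit quaternion [w, x, y, z].
In Python, from bench import sensors, vision, ctrl gives the robot as it stands.
- The arm moves only by the tool carry_out, never from a script. Its argument "deltas" is text: rows parted by semicolons, each of 7 numbers parted by spaces: the shift along the tool's x, y, z in mm, then the turn, a rotation vector about the tool's x, y, z in rad, then the closure, from 0 (fully open) to 1 (shut). In form: tx ty tz ax ay az claw; .... A call has 1 to 12 rows; each row is the pose to reach, as a shift and turn from the pose commanded when the call began, along the tool's axes at that moment; what a row does not reach only later rows make up. A row lasts 1/8 s, in which the tool goes at most 62.5 mm and 10.7 degrees, less where a joint would pass 70% of its speed; a pose out of reach is approached as far as the arm can. A call with a gripper value outside its range is refused whole. The fingers move at their own pace and stop on an object; the grip force is fixed at half the most. Time passes only in rows, so rows that repeat a pose let the fingers close. It gives the time, the measured TCP pose, the force, the opening and the grip force at its end, in the units of the state.
- sensors.get_obs(): the state, without advancing time (a new reading comes with each control period).
- vision.camera(name): name is "scene" or "top" or "wrist"; returns the picture (384x512x3 uint8, blue, green, red); there is no depth.
- vision.camera_model(name): a dict with "K" (3x3 intrinsics, pixels), "k1" (the pictures are not rectified: a ray, as slopes to the right and down, at radius r is drawn at 1 + k1 r^2 times it, then the intrinsics apply), "extrinsics" (4x4, takes a point from world to camera coordinates); the wrist camera has in their place "hand_eye" (4x4, takes a point from camera to tool coordinates, whose origin is the TCP and whose axes are the flange's). Camera axes: x right, y down, z forward; pixel columns grow to the right and rows downward; lengths in m; the calibration is good to about 2 mm. A picture is of the moment at which its call begins: read the wrist's pose just before it. camera_model takes no time and is no camera call.
- ctrl.hand_in(): hands the job in; it is judged then, once.
The state is a dict: "time_s": time; "q": joint angles; "dq": joint speeds; "joint_efforts": joint torques, N m; "eef_pos": TCP position; "eef_rot": TCP orientation; "wrist_force": force on the tool from outside, world axes, zero at the start; "torque": the same for the moment, N m; "opening": opening from 0.0 (shut) to 1.0 (fully open); "grasp_force": force on a finger pad.
Only numpy, scipy, OpenCV 4.12 (cv2) and the standard library are available. Lean on these libraries where they do the work, as an engineer would, in place of code of your own. Each camera call takes 0.05 s, during which the arm holds its last target. There are 200 camera calls.

### The job

Get the red pole ready for drilling in the blue jig, only pushing with the fingertips and never pinching or lifting anything: slide the pole along its trough until its left end is home against the steel fence, then push the carriage by its black rubber-faced plate all the way back to the rubber end stops and let go, so that its spring brings it back and the stop pin catches it at mid position under the drill bush. Once it rests on the pin, push the orange clamp lever from pointing left right round to its stop, so that it points straight back and the pad holds the pole; leave the loose things round about where they lie.

Things in the scene. Friction and masses are not known exactly. Their poses are not given: they have to be found in the camera images.
- jig: Drilling jig, fixed to the bench: grey steel base 270x220x12 mm (jig x -125..145, y -95..125), blue column (x 85..125, y -28..28, top 90 mm) and cross bar (x -18..18, y -59..67, z 74..90 mm), carriage sliding below. Origin at bench height below the bar, on the guide rail's centre line. x points back (carriage is pushed along +x), y left, z up.
- carriage (a joint): Travel of the carriage along jig +x (m): 0 = forward, held there by its spring at the start; 0.075 = back on the rubber end stops. The spring pushes forward with 4.5 N at 0, 8.3 N at 0.075; damping 25 N s/m. Pushed past 0.046 and let go, it returns and the stop pin catches it at about 0.045; let go sooner it runs back to 0.
- push_plate (a point): Centre of the black rubber face (50 mm wide, z 29 to 73 mm) of the carriage's upright push plate; it faces jig -x. It moves with the carriage, 113 mm in front of the pole's axis; at travel 0 it is at jig (-158, 0, 51) mm.
- stop_pin (a joint): Height (m) of the sprung stop pin above its lowest place: about 0 at the start; rises to 0.006 while the carriage's tooth passes under it, then drops to about 0 behind the tooth. Lifting it adds some 3 N to the push, with a jolt to 20 N if quick. Black knob 19 mm across, top 81 mm, at jig (30, 92) mm, on a housing at x 15..45, y 83..124, top 58 mm.
- pole: Red tube, diameter 22 mm, 170 mm long, 0.05 to 0.13 kg, loose in the carriage's V trough. Origin at its centre, its y axis runs to the left end. Its axis is 55 mm above the bench, at jig x = -45 mm + travel. The trough (jig y -75..75, edges as high as the pole's axis) is open on the right. The pole starts 25 to 50 mm short of the fence and slides with under 1.5 N.
- pole_left_end (a point): Centre of the pole's left end face, which goes against the fence.
- pole_right_end (a point): Centre of the pole's right end face (22 mm round), the one to push, towards jig +y. It sticks out 45 to 70 mm past the trough's right end at the start, and 20 mm once the pole is home.
- fence (a point): Point on the right-hand face of the steel fence at the left end of the trough (jig y 75 mm), where the pole's left end centre comes to lie.
- clamp_lever (a joint): Turn (rad) of the orange lever about an upright axis at jig (0, 45) mm: 0 = points left (jig +y), grows clockwise seen from above; 1.571 = points straight back (jig +x), at its stop, locked. Starts at 0 to 0.3; stiff (0.12 N m, about 2 N at the end, more where the pad bites), stays where it is left. Lowers the pad 4.5 mm per rad.
- lever_end (a point): Point in the lever's thick end, 70 mm from its axis. The thick end is 15 mm across (z 106 to 121 mm) and spans 50 to 85 mm from the axis. Nothing of the jig left of the lever is higher than 81 mm.
- clamp_pad: Rubber clamp pad, 18 mm across, under the cross bar at jig (0, 45) mm; open it hangs about 6 mm above a pole, locked it presses on it. Origin on its axis at bench height when the lever is at 0.
- tree_foot (a point): Centre of the foot of the fixed display tree, a tall bunch of thin green stems on the bench to the right in front of the jig: foot 150 mm across, the solid middle (up to 120 mm across) reaches 0.48 m above the bench. Always in the same place; carry the arm and gripper round or over it.
- gauge_block: Drilled hardwood block, 44x90x26 mm, loose on the bench; not to be moved. Origin at the centre of its underside.
- screw_box: Green and yellow cardboard box, 60x90x51 mm, loose on the bench; not to be moved. Origin at the centre of its underside.
- marker: White marker pen with blue cap, 135 mm long, loose on the bench; not to be moved. Origin at the centre of its underside.
- tape_roll: Grey roll of tape lying flat, 107 mm across, 48 mm high, loose on the bench; not to be moved. Origin at the centre of its underside.

How it is judged:
On the way, in this order (a step that is already met when the one before it is completed fails the run):
1. the carriage is pushed all the way back to its end stops, with the pole home against the fence and the clamp still open (y of pole_left_end in the frame of jig between 0.072 and 0.078 m and z of each of pole_left_end, pole_right_end in the frame of jig below 0.06 m and value of joint carriage above 0.069 m and value of joint clamp_lever below 0.6 rad), for 0.05 s.
2. let go, the carriage rests on the stop pin at mid position, the pole is home against the fence and the clamp is still open (value of joint carriage between 0.042 and 0.048 m and value of joint stop_pin below 0.002 m and y of pole_left_end in the frame of jig between 0.072 and 0.078 m and z of each of pole_left_end, pole_right_end in the frame of jig below 0.06 m and contact force between the fingers and jig below 0.5 N and value of joint clamp_lever below 0.6 rad), for 0.2 s.
3. the clamp lever is turned to its stop (value of joint carriage between 0.042 and 0.048 m and value of joint stop_pin below 0.002 m and value of joint clamp_lever above 1.45 rad), for 0.1 s.
At the end, for the whole second after the job is handed in: The carriage rests on the stop pin (travel 42 to 48 mm, pin down within 2 mm); the pole lies in the trough with its left end within 3 mm of the fence; the clamp lever is at its stop (over 1.45 rad) and the pad presses on the pole with more than 1 N; all is at rest (all of step 3 and y of pole_left_end in the frame of jig between 0.072 and 0.078 m and z of each of pole_left_end, pole_right_end in the frame of jig below 0.06 m and contact force between clamp_pad and pole above 1 N and linear speed of pole below 0.01 m/s); the robot touches nothing.
It fails at once if the stop pin is pulled up by its knob (value of joint stop_pin above 0.01 m).
It fails at once if the pole is lifted out of its trough (z of any of pole_left_end, pole_right_end in the frame of jig above 0.07 m).
It fails at once if a loose thing on the bench is moved or carried more than 25 mm (distance of any of gauge_block, screw_box, marker, tape_roll from where it was at the start of the episode above 0.025 m).
It also fails if it takes over 67 s, if anything falls off the work surface, if the arm or the gripper's body presses on something with over 40 N, if the wrist force passes 120 N, or if a joint passes its speed limit or range.

## Working session

There is one attempt and no reset: what is moved stays moved. The work goes in short steps, Python scripts to look and compute and a tool call to move; the robot and the scene stay as the last step left them, time stands still between calls to the robot, and variables do not carry over. Pictures are saved under pics/ and viewed, at most 10 in all, crops included, and the job is handed in when it is done.

Besides the shell and the picture viewer there is one more tool, called after ">>>" by a JSON object that holds its "name" and its "arguments", one argument or row to a line. carry_out: Moves the arm, as the interface text tells. Its arguments: {"type":"object","properties":{"deltas":{"type":"string"}},"required":["deltas"]}

```bash
mkdir -p pics; ls; python3 - <<'E'
from bench import sensors, vision
import cv2,numpy as np
o=sensors.get_obs();print({k:np.round(v,3) for k,v in o.items()})
for n in("scene","top"):
    cv2.imwrite(f"pics/{n}0.png",vision.camera(n)); m=vision.camera_model(n);print(n,m)
print(vision.camera_model("wrist"))
E
```

```text
pics
{'time_s': np.float64(0.0), 'q': array([ 1.008,  0.182,  1.608, -0.   ,  1.354, -0.206]), 'dq': array([ 0.001,  0.   , -0.002,  0.   , -0.002, -0.001]), 'joint_efforts': array([ 0.0000e+00, -4.4489e+01, -3.5133e+01, -0.0000e+00,  9.0000e-03,
        0.0000e+00]), 'eef_pos': array([0.201, 0.538, 0.23 ]), 'eef_rot': array([-0.   ,  0.177,  0.984, -0.001]), 'wrist_force': array([-0.991, -0.711, -0.002]), 'torque': array([-0.041,  0.019, -0.027]), 'grasp_force': np.float64(0.0), 'opening': np.float64(1.003)}
scene {'K': array([[440.76246948,   0.        , 256.87882825],
       [  0.        , 440.76246948, 195.39420904],
       [  0.        ,   0.        ,   1.        ]]), 'k1': -0.10092908044719369, 'extrinsics': array([[-0.69681621, -0.71722383,  0.0060943 ,  0.39817229],
       [-0.30050857,  0.28422188, -0.91044633,  0.21752856],
       [ 0.65126168, -0.63624515, -0.41358232,  0.97553658],
       [ 0.        ,  0.        ,  0.        ,  1.        ]])}
top {'K': array([[393.25621899,   0.        , 252.90915491],
       [  0.        , 393.25621899, 192.78266681],
       [  0.      
[... 164 characters left out ...]
718526, -0.17368109,  0.49097957],
       [ 0.17355503,  0.00858478, -0.98478676,  1.15948339],
       [ 0.        ,  0.        ,  0.        ,  1.        ]])}
{'K': array([[343.64893117,   0.        , 258.48712769],
       [  0.        , 343.64893117, 191.59749515],
       [  0.        ,   0.        ,   1.        ]]), 'k1': 0.01868648877556577, 'hand_eye': array([[-3.71187530e-04, -9.59653556e-01, -2.81184839e-01,
         7.28565986e-02],
       [ 9.99999926e-01, -3.28416872e-04, -1.99232235e-04,
        -7.93999192e-04],
       [ 9.88480774e-05, -2.81184892e-01,  9.59653608e-01,
        -1.42760514e-01],
       [ 0.00000000e+00,  0.00000000e+00,  0.00000000e+00,
         1.00000000e+00]])}
```

View pics/scene0.png

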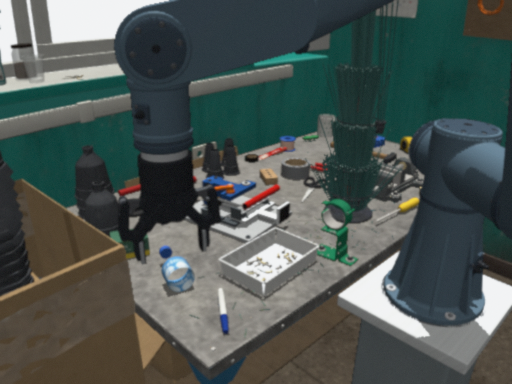

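View pics/top0.png

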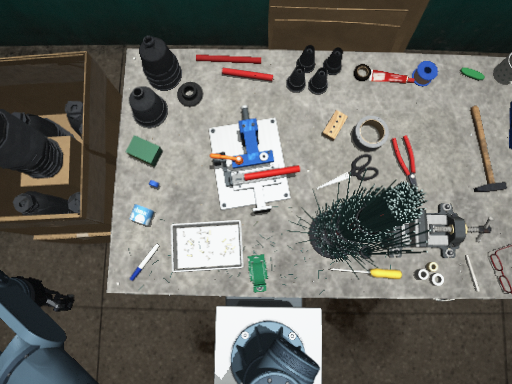

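The scene view shows the jig at about (245,205), with the pole, the tree at (355,190) and a tray in front. The top view shows the jig base at about (250,165), the lever at (225,157), the red pole from (232,180) to (298,170) and the push plate near (262,208). I'll enlarge the jig.

```bash
cat > h.py <<'E'
import numpy as np,cv2
from bench import sensors,vision
from scipy.spatial.transform import Rotation as R
def und(n,px):
    m=vision.camera_model(n);K=m["K"];p=(np.array(px,float)-K[:2,2])/[K[0,0],K[1,1]]
    rd=np.hypot(*p);r=rd
    for _ in range(20): r=rd/(1+m["k1"]*r*r)
    return np.r_[p*(r/rd if rd else 1),1],m
def ray(n,px,pose=None):
    d,m=und(n,px)
    if n=="wrist":
        T=pose@m["hand_eye"]
    else: T=np.linalg.inv(m["extrinsics"])
    return T[:3,3],T[:3,:3]@d
def onz(n,px,z,pose=None):
    o,d=ray(n,px,pose);return o+d*(z-o[2])/d[2]
def proj(n,P,pose=None):
    m=vision.camera_model(n);E=m["extrinsics"] if n!="wrist" else np.linalg.inv(pose@m["hand_eye"])
    c=E[:3,:3]@P+E[:3,3];s=c[:2]/c[2];s=s*(1+m["k1"]*(s@s));return s*m["K"][[0,1],[0,1]]+m["K"][:2,2]
def pose():
    o=sensors.get_obs();w,x,y,z=o["eef_rot"];T=np.eye(4);T[:3,:3]=R.from_quat([x,y,z,w]).as_matrix();T[:3,3]=o["eef_pos"];return T
E
python3 - <<'E'
import cv2
a=cv2.imread("pics/top0.png")[95:220,180:310]
cv2.imwrite("pics/top0c.png",cv2.resize(a,None,fx=6,fy=4.8 and 6,interpolation=cv2.INTER_CUBIC)[:600*1][:600] if 0 else cv2.resize(a,(624,600),interpolation=cv2.INTER_CUBIC))
E
```

```text
(no output)
```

View pics/top0c.png

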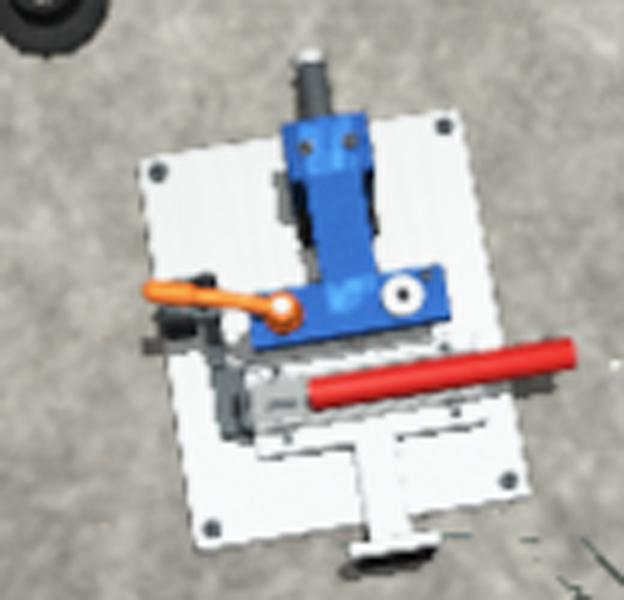

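The crop (4.8x, origin 180,95) shows the base corners at (138,160), (460,110), (530,492) and (195,550). The pole runs from (310,393) to (577,353) and the lever from (283,310) to its tip at (147,290). The plate is at (395,552).

```bash
cat >> h.py <<'E'
def fitjig(W,J):  # 2D rigid
    cw,cj=W.mean(0),J.mean(0);U,_,V=np.linalg.svd((J-cj).T@(W-cw));Rm=(U@V).T
    if np.linalg.det(Rm)<0: V[1]*=-1;Rm=(U@V).T
    return Rm,cw-Rm@cj
E
python3 - <<'E'
from h import *
im=cv2.imread("pics/top0.png")
# refine base outline with a white mask
g=cv2.cvtColor(im,cv2.COLOR_BGR2GRAY)
c=lambda x,y:(180+x/4.8,95+y/4.8)
pc=np.array([c(138,160),c(460,110),c(530,492),c(195,550)])
W=np.array([onz("top",p,.012)[:2] for p in pc])
J=np.array([[145,125],[145,-95],[-125,-95],[-125,125]])/1e3
Rm,t=fitjig(W,J);print("yaw",np.arctan2(Rm[1,0],Rm[0,0]),"t",t,"res mm",(W-(J@Rm.T+t)).round(4)*1e3)
hsv=cv2.cvtColor(im,cv2.COLOR_BGR2HSV)
m=((hsv[...,0]<6)|(hsv[...,0]>174))&(hsv[...,1]>150)&(hsv[...,2]>80);m=m.astype(np.uint8)
m[:150]=0;m[195:]=0;m[:,:225]=0;m[:,310:]=0
cnt=max(cv2.findContours(m,0,1)[0],key=cv2.contourArea)
r=cv2.minAreaRect(cnt);bp=cv2.boxPoints(r);print(r)
inv=lambda p:Rm.T@(p[:2]-t)
b=bp[np.argsort(bp[:,0])]
for e in (b[:2].mean(0),b[2:].mean(0)):print("pole end jig",inv(onz("top",e,.058)).round(4))
print("lever axis",inv(onz("top",c(283,308),.115)).round(4),"tip",inv(onz("top",c(147,290),.113)).round(4))
print("plate top",inv(onz("top",c(395,548),.073)).round(4))
print("plate world",Rm@[-.158,0]+t, "obs", sensors.get_obs()["time_s"])
for n,p in dict(bar=(247,165)).items():pass
# tree foot and others
for n,p,z in (("block",(335,124),.026),("tape",(368,135),.048),("box",(144,150),.051),("treefoot?",(345,235),0)):print(n,onz("top",p,z).round(3))
E
```

```text
yaw 0.18101390158530065 t [0.58604248 0.05191624] res mm [[-1.  -0.2]
 [-1.5 -0.9]
 [ 2.4  0. ]
 [ 0.1  1. ]]
((271.8377380371094, 172.4859619140625), (6.438113212585449, 55.059696197509766), 80.90972137451172)
pole end jig [-0.044   0.0359]
pole end jig [-0.0442 -0.1322]
lever axis [-0.0017  0.0445] tip [0.0236 0.1247]
plate top [-1.524e-01  1.000e-04]
plate world [0.43062393 0.02347197] obs 0.1
block [ 0.722 -0.206  0.026]
tape [ 0.68  -0.305  0.048]
box [0.618 0.396 0.051]
treefoot? [ 0.369 -0.236  0.   ]
```

```bash
python3 - <<'E'
from h import *
for p in ((333,212),(372,212),(352,218)):print("tree scene",onz("scene",p,0.01).round(3))
yaw=.181;Rm=np.array([[np.cos(yaw),-np.sin(yaw)],[np.sin(yaw),np.cos(yaw)]]);t=np.array([.586,.0519])
for n,j,z in (("poleR",(-.0445,-.133),.055),("poleL",(-.0445,.037),.055),("plate",(-.158,0),.073),("tip",(.0236,.1247),.113)):
    w=np.r_[Rm@np.array(j)+t,z];print(n,w.round(4),"scene px",proj("scene",w).round(1),"top",proj("top",w).round(1))
a=cv2.imread("pics/scene0.png")[160:260,190:400]
cv2.imwrite("pics/scene0c.png",cv2.resize(a,(798,380),interpolation=cv2.INTER_CUBIC))
T=pose()
w=np.r_[Rm@[-.045,-.175]+t,.25];print("go",w, (T[:3,:3].T@(w-T[:3,3])*1e3).round(1))
E
```

```text
tree scene [ 0.392 -0.144  0.01 ]
tree scene [ 0.31 -0.23  0.01]
tree scene [ 0.329 -0.153  0.01 ]
poleR [ 0.5662 -0.0869  0.055 ] scene px [278.1 186.6] top [299.2 168.4]
poleL [0.5356 0.0803 0.055 ] scene px [245.5 205.7] top [244.4 177.3]
plate [0.4306 0.0235 0.073 ] scene px [286.6 205.7] top [262.6 211. ]
tip [0.5868 0.1788 0.113 ] scene px [206.  191.4] top [210.6 155.4]
go [ 0.57323744 -0.12834183  0.25      ] [-582.1 -494.5  -18.9]
```

View pics/scene0c.png

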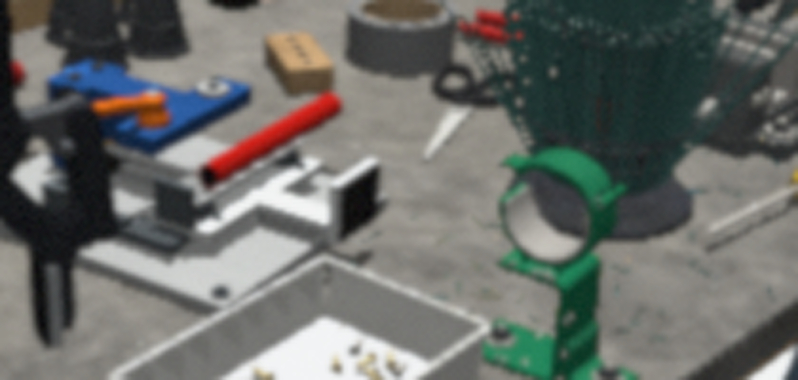

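The crop confirms the fit: the pole's right end, the plate and the lever lie where projected. The tree foot is at about (620,195) in the crop, which puts it near world (0.36,-0.2). That is close, so I'll tilt the tool to keep the wrist left of it.

```bash
cat >> h.py <<'E'
YAW=.181;JR=R.from_euler("z",YAW).as_matrix();JT=np.array([.586,.0519,0])
def tool(turn=0,tilt=0): # turn: clockwise from above; tilt: tips to the jig's right
    b=np.column_stack([[-1,0,0],[0,1,0],[0,0,-1]]);return JR@R.from_euler("z",-turn).as_matrix()@b@R.from_euler("x",tilt).as_matrix()
def delta(jp,M,T=None):
    T=pose() if T is None else T
    return np.r_[T[:3,:3].T@(JR@np.array(jp)/1e3+JT-T[:3,3])*1e3,R.from_matrix(T[:3,:3].T@M).as_rotvec()].round(3)
def tcpj():
    T=pose();return (JR.T@(T[:3,3]-JT)*1e3).round(1)
E
python3 -c "
from h import *
print(tcpj(),delta((-50,-165,200),tool(0,.314)))"
```

```text
[-291.6  547.9  230.5] [-5.72693e+02 -4.88414e+02  3.10570e+01  3.05000e-01 -8.50000e-02
 -5.33000e-01]
```

>>> {"name": "carry_out", "arguments": {
  "deltas": "-40 -34 0 0 0 -.09 1;-84 -72 0 .05 0 -.18 1;-128 -110 0 .1 0 -.27 1;-172 -148 0 .15 -.04 -.35 1;-216 -186 0 .2 -.05 -.43 1;-260 -223 0 .25 -.07 -.5 1;-305 -261 0 .305 -.085 -.533 1;-350 -299 0 .305 -.085 -.533 1;-395 -337 0 .305 -.085 -.533 1;-440 -375 0 .305 -.085 -.533 1;-485 -413 0 .305 -.085 -.533 1;-530 -451 10 .305 -.085 -.533 1"
}}

```text
time_s: 1.6
eef_pos: [0.541, -0.0708, 0.2218]
eef_rot: [0.015, -0.089, 0.984, -0.155]
wrist_force: [0.7, 0.3, 1.4]
opening: -0.002
grasp_force: 0.0
```

```bash
python3 - <<'E'
from h import *
o=sensors.get_obs();print(o["time_s"],o["q"].round(3),o["wrist_force"].round(2),tcpj(),delta((-50,-165,200),tool(0,.314)),delta((-50,-165,52),tool(0,.314)))
E
```

```text
1.6 [-0.178  0.089  1.762 -0.315  1.192 -1.826] [0.72 0.3  1.39] [ -66.3 -112.6  221.8] [-1.6303e+01 -4.3096e+01  3.6966e+01  1.0000e-03  2.0000e-03 -1.0000e-03] [-1.59200e+01  2.51900e+00  1.77761e+02  1.00000e-03  2.00000e-03
 -1.00000e-03]
```

```bash
python3 - <<'E'
from h import *
a=vision.camera("top")[60:384,130:460];b=vision.camera("scene")[0:260,150:512]
s=lambda i:cv2.resize(i,(400,400))
cv2.imwrite("pics/v1.png",np.hstack([s(a),s(b)]))
E
```

```text
(no output)
```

View pics/v1.png

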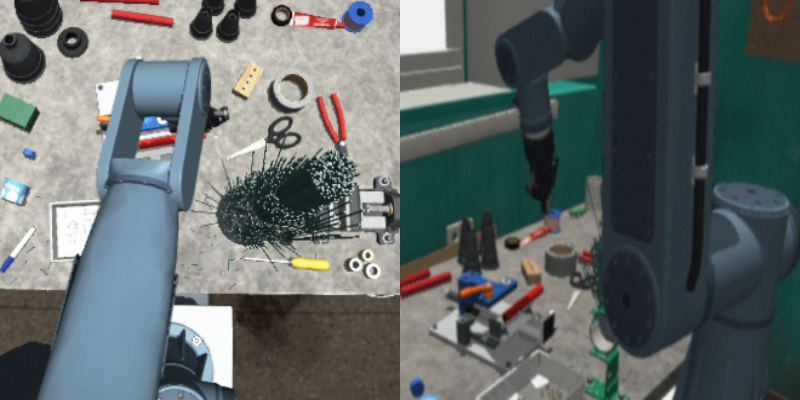

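In the pair (top left, scene right) the arm's plane lies left of the base. It clears the tree, which is centred at about (245,210) in the left picture, and the pole and lever haven't moved. Next I'll go further right and then down.

>>> {"name": "carry_out", "arguments": {
  "deltas": "-8 -22 20 0 0 0 1;-16 -43 37 0 0 0 1;-16 -43 37 0 0 0 1;-16 -30 80 0 0 0 1;-16 -18 120 0 0 0 1;-16 -6 155 0 0 0 1;-16 0 172 0 0 0 1;-16 2 177 0 0 0 1;-16 2 178 0 0 0 1;-16 2 178 0 0 0 1"
}}

```text
time_s: 2.95
eef_pos: [0.5664, -0.1183, 0.0529]
eef_rot: [0.016, -0.089, 0.984, -0.156]
wrist_force: [0.3, -0.2, -0.3]
opening: 0.004
grasp_force: 0.0
```

```bash
cat > st.py <<'E'
from h import *
o=sensors.get_obs();f=JR.T@o["wrist_force"]
print(round(o["time_s"],2),"tcp jig",tcpj(),"F jig",f.round(2),"q6",o["q"].round(2))
def pole():
    im=vision.camera("top");hsv=cv2.cvtColor(im,cv2.COLOR_BGR2HSV)
    m=(((hsv[...,0]<6)|(hsv[...,0]>174))&(hsv[...,1]>150)&(hsv[...,2]>80)).astype(np.uint8)
    m[:145]=0;m[195:]=0;m[:,:215]=0;m[:,310:]=0
    b=cv2.boxPoints(cv2.minAreaRect(np.vstack(cv2.findContours(m,0,1)[0])));b=b[np.argsort(b[:,0])]
    for e in (b[:2].mean(0),b[2:].mean(0)):print("pole end jig",((JR.T@(onz("top",e,.058)-JT))*1e3).round(1))
E
python3 -c "
from st import *
pole();print(delta((-50,-100,52),tool(0,.314)))"
```

```text
2.95 tcp jig [ -49.9 -163.9   52.9] F jig [ 0.26 -0.2  -0.35] q6 [-0.26  0.38  1.8  -0.38  0.86 -1.77]
pole end jig [-33.5 -41.   58. ]
pole end jig [-40.4 -83.1  58. ]
[ 5.6000e-02  6.0984e+01 -1.8987e+01  0.0000e+00  3.0000e-03 -1.0000e-03]
```

>>> {"name": "carry_out", "arguments": {
  "deltas": "0 6 -2 0 0 0 1;0 11 -3.5 0 0 0 1;0 16 -5 0 0 0 1;0 21 -6.5 0 0 0 1;0 26 -8 0 0 0 1;0 30 -9.5 0 0 0 1;0 34 -10.7 0 0 0 1;0 38 -12 0 0 0 1;0 38 -12 0 0 0 1"
}}

```text
time_s: 4.12
eef_pos: [0.5581, -0.0784, 0.051]
eef_rot: [0.014, -0.089, 0.984, -0.155]
wrist_force: [-1.4, -1.7, 0.9]
opening: -0.002
grasp_force: 0.6
```

```bash
python3 - <<'E'
from st import *
T=pose();o=vision.camera("wrist");s=vision.camera("scene")
for n,i in(("scene",s),("wrist",o)):
    h=cv2.cvtColor(i,cv2.COLOR_BGR2HSV);m=(((h[...,0]<6)|(h[...,0]>174))&(h[...,1]>150)&(h[...,2]>60)).astype(np.uint8)
    k,_=cv2.findContours(m,0,1)
    for c in k:
        if cv2.contourArea(c)>80:print(n,cv2.contourArea(c),cv2.boundingRect(c))
cv2.imwrite("pics/v2.png",np.hstack([cv2.resize(o,(400,300)),cv2.resize(s[150:270,180:340],(400,300))]))
E
```

```text
4.12 tcp jig [ -50.9 -123.2   51. ] F jig [-1.68 -1.38  0.88] q6 [-0.19  0.37  1.82 -0.38  0.87 -1.7 ]
scene 159.0 (238, 188, 37, 23)
scene 495.0 (119, 174, 77, 21)
wrist 8051.5 (295, 261, 217, 91)
```

View pics/v2.png

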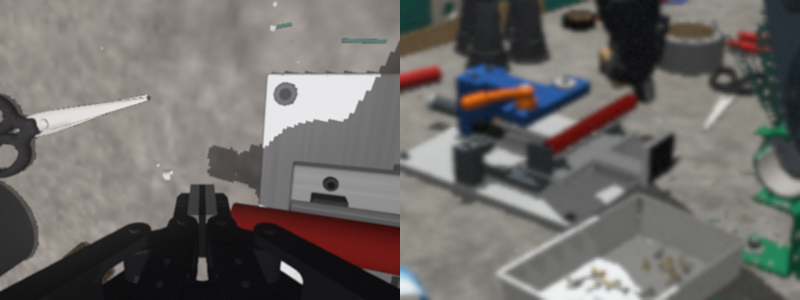

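The wrist view shows the shut tips at (203,190) beside the pole's end at (235,215). The scene view shows the pole, with its left end at about (540,150), nearing the fence. I'll compare that with the first picture.

```bash
python3 - <<'E'
from st import *
def L(i):
    h=cv2.cvtColor(i,cv2.COLOR_BGR2HSV);m=(((h[...,0]<8)|(h[...,0]>172))&(h[...,1]>120)&(h[...,2]>40)).astype(np.uint8)
    m[:,:225]=0;m[:,300:]=0;m[:170]=0;m[230:]=0;ys,xs=np.nonzero(m);return xs.min(),xs.max(),ys.min(),ys.max()
print(L(cv2.imread("pics/scene0.png")),L(vision.camera("scene")))
for y in(37,60,65,70,75):print(y,proj("scene",JR@np.array([-.045,y/1e3,.055])+JT).round(1))
E
```

```text
4.22 tcp jig [ -50.9 -123.4   51. ] F jig [-0.34  0.27  1.12] q6 [-0.19  0.37  1.82 -0.38  0.87 -1.7 ]
(np.int64(227), np.int64(279), np.int64(184), np.int64(207)) (np.int64(226), np.int64(275), np.int64(185), np.int64(210))
37 [245.6 205.8]
60 [240.7 208.7]
65 [239.6 209.3]
70 [238.5 209.9]
75 [237.4 210.6]
```

>>> {"name": "carry_out", "arguments": {
  "deltas": "0 1 -.3 0 0 0 1;0 2 -.6 0 0 0 1;0 3 -.9 0 0 0 1;0 4 -1.2 0 0 0 1;0 5 -1.5 0 0 0 1"
}}

```text
time_s: 4.9
eef_pos: [0.5572, -0.0737, 0.051]
eef_rot: [0.015, -0.089, 0.984, -0.155]
wrist_force: [0.7, -1.6, 0.5]
opening: -0.002
grasp_force: 0.9
```

```bash
python3 st.py
```

```text
4.9 tcp jig [ -50.9 -118.3   51. ] F jig [ 0.42 -1.72  0.53] q6 [-0.18  0.37  1.82 -0.38  0.88 -1.69]
```

>>> {"name": "carry_out", "arguments": {
  "deltas": "0 1 -.3 0 0 0 1;0 2 -.6 0 0 0 1;0 3 -.9 0 0 0 1"
}}

```text
time_s: 5.28
eef_pos: [0.5567, -0.0706, 0.0509]
eef_rot: [0.015, -0.089, 0.984, -0.155]
wrist_force: [-0.7, -1.1, 1.4]
opening: 0.001
grasp_force: 1.0
```

```bash
python3 st.py
```

```text
5.28 tcp jig [ -50.9 -115.2   50.9] F jig [-0.88 -1.    1.44] q6 [-0.17  0.37  1.82 -0.38  0.88 -1.69]
```

Still sliding (about 1 N). I'll carry on in small steps.

>>> {"name": "carry_out", "arguments": {
  "deltas": "0 .7 -.2 0 0 0 1;0 1.4 -.4 0 0 0 1;0 2 -.6 0 0 0 1"
}}

```text
time_s: 5.65
eef_pos: [0.5563, -0.0686, 0.0509]
eef_rot: [0.015, -0.089, 0.984, -0.155]
wrist_force: [-0.9, -1.8, 1.4]
opening: -0.001
grasp_force: 1.1
```

```bash
python3 st.py
```

```text
5.65 tcp jig [ -50.9 -113.2   50.9] F jig [-1.19 -1.65  1.41] q6 [-0.17  0.37  1.82 -0.39  0.88 -1.68]
```

>>> {"name": "carry_out", "arguments": {
  "deltas": "0 .7 -.2 0 0 0 1;0 1.4 -.4 0 0 0 1;0 2 -.6 0 0 0 1"
}}

```text
time_s: 6.02
eef_pos: [0.5562, -0.0675, 0.0511]
eef_rot: [0.015, -0.089, 0.984, -0.156]
wrist_force: [1.4, -8.9, 0.6]
opening: -0.004
grasp_force: 4.3
```

```bash
python3 st.py
```

```text
6.03 tcp jig [ -50.8 -112.1   51.1] F jig [-0.27 -9.02  0.57] q6 [-0.17  0.37  1.82 -0.39  0.88 -1.68]
```

>>> {"name": "carry_out", "arguments": {
  "deltas": "0 .7 -.2 0 0 0 1;0 1.4 -.4 0 0 0 1;0 2 -.6 0 0 0 1"
}}

```text
time_s: 6.4
eef_pos: [0.5566, -0.067, 0.0517]
eef_rot: [0.015, -0.089, 0.983, -0.157]
wrist_force: [1.2, -15.5, -0.0]
opening: -0.001
grasp_force: 7.5
```

```bash
python3 st.py
```

```text
6.4 tcp jig [ -50.3 -111.7   51.7] F jig [ -1.62 -15.47  -0.  ] q6 [-0.16  0.37  1.82 -0.39  0.88 -1.68]
```

It's home: at y about -112 the force rose sharply to 15 N. I'll back off right and up.

```bash
python3 - <<'E'
from st import *
for p,a in(((-50,-155,52),.314),((-55,-155,190),.314),((-215,0,170),0),((-205,0,48),0)):print(p,delta(p,tool(0,a)).tolist())
E
```

```text
6.4 tcp jig [ -50.3 -111.7   51.7] F jig [ -1.62 -15.47  -0.  ] q6 [-0.16  0.37  1.82 -0.39  0.88 -1.68]
(-50, -155, 52) [-0.35, -41.283, 13.23, -0.003, 0.002, -0.001]
(-55, -155, 190) [4.412, -84.28, -117.909, -0.003, 0.002, -0.001]
(-215, 0, 170) [164.457, 69.139, -147.454, -0.317, 0.002, -0.0]
(-205, 0, 48) [154.667, 107.155, -31.511, -0.317, 0.002, -0.0]
```

>>> {"name": "carry_out", "arguments": {
  "deltas": "0 -14 4.5 0 0 0 1;0 -28 9 0 0 0 1;0 -41 13 0 0 0 1;1 -55 -30 0 0 0 1;3 -70 -75 0 0 0 1;4 -84 -118 0 0 0 1;36 -55 -125 -.06 0 0 1;68 -24 -130 -.12 0 0 1;100 7 -136 -.19 0 0 1;132 38 -142 -.26 0 0 1;164 69 -147 -.317 0 0 1;164 69 -147 -.317 0 0 1"
}}

```text
time_s: 7.9
eef_pos: [0.3722, 0.0158, 0.1685]
eef_rot: [-0.0, -0.09, 0.996, 0.003]
wrist_force: [0.7, -0.3, -0.5]
opening: -0.001
grasp_force: 0.0
```

```bash
python3 - <<'E'
from st import *
pole();i=vision.camera("top")
print(delta((-205,0,48),tool()).tolist(),delta((-165,0,48),tool()).tolist())
cv2.imwrite("pics/v3.png",cv2.resize(i[95:220,180:310],(624,600),interpolation=cv2.INTER_CUBIC))
E
```

```text
7.9 tcp jig [-216.8    2.9  168.5] F jig [ 0.64 -0.41 -0.45] q6 [-0.28 -0.24  2.15  0.01  1.23 -2.04]
pole end jig [-44.1  75.5  58. ]
pole end jig [-43.9 -92.9  58. ]
[-9.137, -1.691, 121.662, 0.003, 0.003, -0.0] [-49.137, -1.672, 121.763, 0.003, 0.003, -0.0]
```

View pics/v3.png

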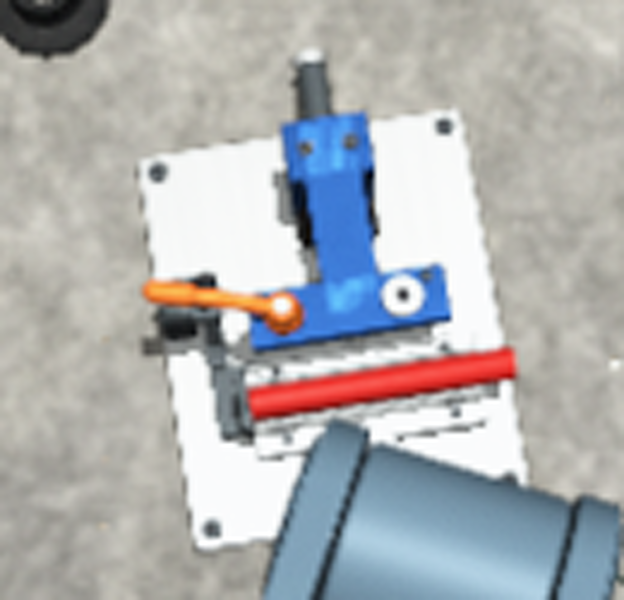

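The pole now spans (248,403) to (515,363) against the fence, measured at 75.5 mm. The lever hasn't moved. I'll check the tray and green bracket clearance before descending.

```bash
python3 - <<'E'
from st import *
for n,p,z in(("top",(258,255),.0),("top",(258,288),0),("scene",(340,262),0),("top",(241,222),.04),("top",(241,268),.04)):
    w=onz(n,p,z);print(n,p,w.round(3),"jig",(JR.T@(w-JT)*1e3).round(0))
b=onz("scene",(340,262),0)
print([ (z,proj("scene",np.r_[b[:2],z]).round(0)) for z in(.05,.1,.12,.15)])
print(delta((-188,0,48),tool()).tolist())
E
```

```text
8.0 tcp jig [-214.4    1.3  169.6] F jig [0.82 0.56 1.07] q6 [-0.28 -0.23  2.14  0.    1.23 -2.04]
top (258, 255) [0.303 0.035 0.   ] jig [-282.   34.    0.]
top (258, 288) [0.203 0.033 0.   ] jig [-380.   50.    0.]
scene (340, 262) [0.222 0.051 0.   ] jig [-358.   65.    0.]
top (241, 222) [0.4   0.088 0.04 ] jig [-176.   69.   40.]
top (241, 268) [0.263 0.085 0.04 ] jig [-312.   90.   40.]
[(0.05, array([342., 245.])), (0.1, array([344., 227.])), (0.12, array([344., 219.])), (0.15, array([346., 208.]))]
[-26.137, -1.683, 121.705, 0.003, 0.003, -0.0]
```

>>> {"name": "carry_out", "arguments": {
  "deltas": "-26 -1.5 0 0 0 0 1;-26 -1.5 40 0 0 0 1;-26 -1.5 80 0 0 0 1;-26 -1.5 110 0 0 0 1;-26 -1.5 121 0 0 0 1;-26 -1.5 121 0 0 0 1;-32 -1.5 121 0 0 0 1;-38 -1.5 121 0 0 0 1;-44 -1.5 121 0 0 0 1;-50 -1.5 121 0 0 0 1;-50 -1.5 121 0 0 0 1"
}}

```text
time_s: 9.38
eef_pos: [0.4233, 0.0232, 0.0482]
eef_rot: [-0.0, -0.091, 0.996, 0.002]
wrist_force: [-3.8, -1.9, 1.9]
opening: -0.001
grasp_force: 1.6
```

```bash
python3 st.py
```

```text
9.38 tcp jig [-165.2    1.1   48.2] F jig [-4.04 -1.18  1.88] q6 [-0.23  0.12  2.11  0.    0.92 -1.98]
```

>>> {"name": "carry_out", "arguments": {
  "deltas": "-5 0 0 0 0 0 1;-10 0 0 0 0 0 1;-15 0 0 0 0 0 1;-20 0 0 0 0 0 1;-25 0 0 0 0 0 1;-30 0 0 0 0 0 1;-35 0 0 0 0 0 1;-40 0 0 0 0 0 1;-45 0 0 0 0 0 1;-50 0 0 0 0 0 1;-55 0 0 0 0 0 1;-60 0 0 0 0 0 1"
}}

```text
time_s: 10.88
eef_pos: [0.4805, 0.034, 0.0477]
eef_rot: [-0.002, -0.09, 0.996, 0.002]
wrist_force: [-7.8, -2.0, 6.2]
opening: -0.001
grasp_force: 4.4
```

```bash
python3 st.py
```

```text
10.88 tcp jig [-107.     1.4   47.7] F jig [-8.06 -0.53  6.19] q6 [-0.18  0.24  1.96  0.    0.95 -1.93]
```

>>> {"name": "carry_out", "arguments": {
  "deltas": "-3 0 0 0 0 0 1;-6 0 0 0 0 0 1;-9 0 0 0 0 0 1;-11 0 0 0 0 0 1;-11 0 0 0 0 0 1"
}}

```text
time_s: 11.5
eef_pos: [0.4914, 0.036, 0.0477]
eef_rot: [-0.002, -0.09, 0.996, 0.002]
wrist_force: [-8.1, -2.9, 4.3]
opening: -0.001
grasp_force: 3.8
```

```bash
python3 st.py
```

```text
11.5 tcp jig [-95.9   1.4  47.7] F jig [-8.45 -1.42  4.29] q6 [-0.17  0.26  1.94  0.    0.95 -1.93]
```

Continue until the force rises at the stops.

>>> {"name": "carry_out", "arguments": {
  "deltas": "-1.5 0 0 0 0 0 1;-3 0 0 0 0 0 1;-4 0 0 0 0 0 1;-4 0 0 0 0 0 1"
}}

```text
time_s: 12.0
eef_pos: [0.4952, 0.0367, 0.0477]
eef_rot: [-0.002, -0.09, 0.996, 0.002]
wrist_force: [-7.5, -2.3, 4.1]
opening: -0.003
grasp_force: 4.0
```

```bash
python3 st.py
```

```text
12.0 tcp jig [-92.1   1.4  47.7] F jig [-7.77 -0.95  4.14] q6 [-0.17  0.27  1.93  0.    0.95 -1.92]
```

>>> {"name": "carry_out", "arguments": {
  "deltas": "-1 0 0 0 0 0 1;-2 0 0 0 0 0 1;-2 0 0 0 0 0 1"
}}

```text
time_s: 12.38
eef_pos: [0.497, 0.037, 0.0477]
eef_rot: [-0.002, -0.09, 0.996, 0.002]
wrist_force: [-7.8, -2.1, 5.9]
opening: 0.001
grasp_force: 4.4
```

```bash
python3 st.py
```

```text
12.38 tcp jig [-90.2   1.4  47.7] F jig [-8.09 -0.61  5.93] q6 [-0.17  0.27  1.92  0.    0.96 -1.92]
```

>>> {"name": "carry_out", "arguments": {
  "deltas": "-1 0 0 0 0 0 1;-2 0 0 0 0 0 1;-2 0 0 0 0 0 1"
}}

```text
time_s: 12.75
eef_pos: [0.497, 0.0371, 0.0476]
eef_rot: [-0.005, -0.091, 0.996, 0.002]
wrist_force: [-16.2, -5.5, 13.9]
opening: -0.002
grasp_force: 8.8
```

```bash
python3 st.py
```

```text
12.75 tcp jig [-90.2   1.4  47.6] F jig [-16.96  -2.45  13.86] q6 [-0.17  0.27  1.92  0.    0.96 -1.92]
```

>>> {"name": "carry_out", "arguments": {
  "deltas": "-1 0 0 0 0 0 1;-2 0 0 0 0 0 1;-2 0 0 0 0 0 1"
}}

```text
time_s: 13.12
eef_pos: [0.4969, 0.0372, 0.0471]
eef_rot: [-0.007, -0.091, 0.996, 0.002]
wrist_force: [-23.4, -7.6, 18.6]
opening: -0.001
grasp_force: 12.4
```

```bash
python3 st.py
```

```text
13.12 tcp jig [-90.3   1.6  47.1] F jig [-24.34  -3.23  18.58] q6 [-0.16  0.28  1.91  0.    0.96 -1.92]
```

It's on the stops, with the force up to 24 N and no more travel. Now I'll let go by retreating steadily.

>>> {"name": "carry_out", "arguments": {
  "deltas": "5 0 0 0 0 0 1;12 0 0 0 0 0 1;20 0 0 0 0 0 1;28 0 0 0 0 0 1;36 0 0 0 0 0 1;44 0 0 0 0 0 1;54 0 0 0 0 0 1;70 0 0 0 0 0 1;84 0 0 0 0 0 1;84 0 -40 0 0 0 1;84 0 -85 0 0 0 1;84 0 -122 0 0 0 1"
}}

```text
time_s: 14.62
eef_pos: [0.4207, 0.0219, 0.1721]
eef_rot: [0.001, -0.09, 0.996, 0.002]
wrist_force: [1.0, -0.1, 0.3]
opening: 0.0
grasp_force: 0.0
```

```bash
python3 - <<'E'
from st import *
pole();i=vision.camera("top")
cv2.imwrite("pics/v4.png",cv2.resize(i[95:220,180:310],(624,600),interpolation=cv2.INTER_CUBIC))
E
```

```text
14.62 tcp jig [-168.     0.3  172.1] F jig [ 0.99 -0.24  0.34] q6 [-0.23 -0.11  2.04  0.    1.22 -1.99]
pole end jig [ 2.4 75.2 58. ]
pole end jig [ -0.6 -93.6  58. ]
```

View pics/v4.png

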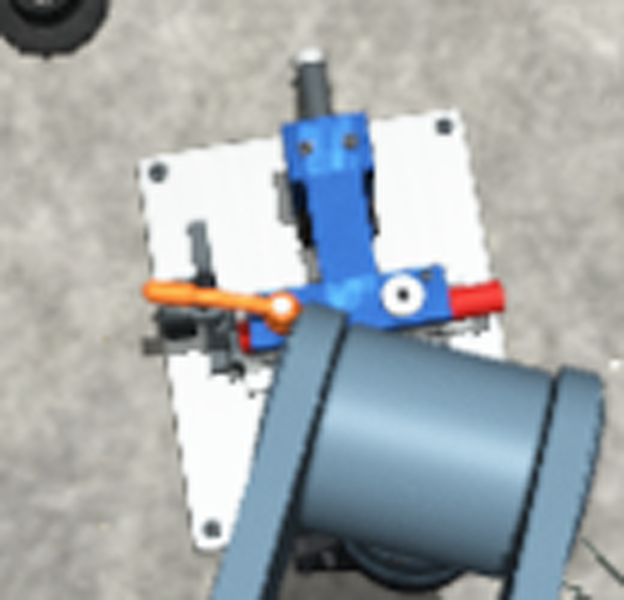

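The pole is under the bar at x about 0, so travel is about 45 mm, and its left end is still home at 75.2 mm. The lever axis is at (283,305) and its tip at (147,290). I'll work out the lever path.

```bash
cat > lev.py <<'E'
from st import *
def P(th,d,z,r=68): return [r*np.sin(th)-d*np.cos(th),45+r*np.cos(th)+d*np.sin(th),z]
E
python3 - <<'E'
from lev import *
for th,d,z in((.28,45,172),(.28,45,102)):print(P(th,d,z),delta(P(th,d,z),tool(th)).tolist())
E
```

```text
14.72 tcp jig [-165.4   -0.8  174.6] F jig [ 0.59 -0.38 -0.57] q6 [-0.23 -0.12  2.03  0.    1.22 -1.99]
[np.float64(-24.45531062162495), np.float64(122.78777399051754), 172] [-140.883, 123.577, 4.03, 0.002, 0.009, 0.28]
[np.float64(-24.45531062162495), np.float64(122.78777399051754), 102] [-140.231, 123.537, 74.027, 0.002, 0.009, 0.28]
```

>>> {"name": "carry_out", "arguments": {
  "deltas": "-35 31 0 0 0 .07 1;-70 62 0 0 0 .14 1;-105 93 2 0 0 .21 1;-140 123 4 0 .005 .28 1;-140 123 4 0 .009 .28 1;-140 123 40 0 .009 .28 1;-140 123.5 74 0 .009 .28 1;-140 123.5 74 0 .009 .28 1"
}}

```text
time_s: 15.72
eef_pos: [0.5328, 0.1682, 0.0937]
eef_rot: [-0.008, 0.05, 0.999, 0.001]
wrist_force: [-0.7, -0.4, -0.1]
opening: 0.003
grasp_force: 0.0
```

```bash
python3 - <<'E'
from lev import *
T=pose()
for th,d in((.28,30),(.28,20),(.36,18.5),(.5,18.5),(.65,18.5),(.8,18.5),(.95,18.5),(1.1,18.5),(1.25,18.5),(1.4,18.5),(1.5,18.5)):print(th,d,delta(P(th,d,102),tool(th),T).round(2).tolist())
E
```

```text
15.72 tcp jig [-31.4 123.9  93.7] F jig [-0.81 -0.3  -0.08] q6 [ 0.09  0.32  1.74  0.01  1.1  -1.38]
0.28 30 [-21.89, 0.84, -8.66, 0.0, -0.02, -0.0]
0.28 20 [-31.89, 0.85, -8.83, 0.0, -0.02, -0.0]
0.36 18.5 [-38.88, 2.11, -8.94, 0.0, -0.02, 0.08]
0.5 18.5 [-48.67, 3.25, -9.1, -0.0, -0.02, 0.22]
0.65 18.5 [-59.22, 2.95, -9.27, -0.0, -0.02, 0.37]
0.8 18.5 [-69.62, 1.06, -9.45, -0.0, -0.02, 0.52]
0.95 18.5 [-79.61, -2.35, -9.62, -0.0, -0.02, 0.67]
1.1 18.5 [-88.98, -7.22, -9.78, -0.0, -0.02, 0.82]
1.25 18.5 [-97.52, -13.43, -9.92, -0.01, -0.02, 0.97]
1.4 18.5 [-105.03, -20.85, -10.06, -0.01, -0.02, 1.12]
1.5 18.5 [-109.39, -26.38, -10.14, -0.01, -0.02, 1.22]
```

>>> {"name": "carry_out", "arguments": {
  "deltas": "0 0 0 0 0 0 1;0 0 0 0 0 0 1"
}}

```text
time_s: 15.98
eef_pos: [0.5374, 0.169, 0.0987]
eef_rot: [-0.003, 0.05, 0.999, 0.002]
wrist_force: [1.5, 0.4, 0.8]
opening: -0.004
grasp_force: 0.0
```

```bash
python3 - <<'E'
from lev import *
T=pose()
for th,d in((.28,30),(.28,20),(.36,18.5),(.5,18.5),(.65,18.5),(.8,18.5),(.95,18.5),(1.1,18.5),(1.25,18.5),(1.4,18.5),(1.5,18.5)):print(th,d,delta(P(th,d,102),tool(th),T).round(2).tolist())
E
```

```text
15.97 tcp jig [-26.7 123.9  98.7] F jig [1.5  0.1  0.79] q6 [ 0.09  0.31  1.74  0.01  1.1  -1.38]
0.28 30 [-17.49, -0.44, -3.38, 0.0, -0.01, -0.0]
0.28 20 [-27.49, -0.43, -3.44, 0.0, -0.01, -0.0]
0.36 18.5 [-34.49, 0.83, -3.47, 0.0, -0.01, 0.08]
0.5 18.5 [-44.28, 1.97, -3.53, 0.0, -0.01, 0.22]
0.65 18.5 [-54.83, 1.66, -3.6, 0.0, -0.01, 0.37]
0.8 18.5 [-65.23, -0.22, -3.66, 0.0, -0.01, 0.52]
0.95 18.5 [-75.22, -3.63, -3.74, 0.0, -0.01, 0.67]
1.1 18.5 [-84.59, -8.5, -3.81, 0.0, -0.01, 0.82]
1.25 18.5 [-93.13, -14.71, -3.89, 0.0, -0.01, 0.97]
1.4 18.5 [-100.64, -22.13, -3.96, -0.0, -0.01, 1.12]
1.5 18.5 [-105.0, -27.67, -4.0, -0.0, -0.01, 1.22]
```

>>> {"name": "carry_out", "arguments": {
  "deltas": "-8 0 0 0 0 0 1;-16 0 0 0 0 0 1;-25 0 -1 0 0 0 1;-32 1 -1 0 0 .08 1;-42 2 -1 0 0 .22 1;-53 1.5 -1 0 0 .37 1;-63 0 -1 0 0 .52 1;-73 -3.5 -1 0 0 .67 1;-82.5 -8.5 -1 0 0 .82 1;-91 -14.5 -1 0 0 .97 1;-98.5 -22 -1 0 0 1.12 1;-98.5 -22 -1 0 0 1.12 1"
}}

```text
time_s: 17.48
eef_pos: [0.6328, 0.1369, 0.0969]
eef_rot: [-0.005, 0.572, 0.82, -0.001]
wrist_force: [-0.3, 0.5, 0.7]
opening: 0.002
grasp_force: 0.0
```

```bash
python3 - <<'E'
from lev import *
T=pose()
for th,d in((1.5,18.5),(1.571,18.5),(1.571,16),(1.571,14)):print(th,d,P(th,d,102),delta(P(th,d,102),tool(min(th,1.571)),T).round(2).tolist())
im=vision.camera("top")
h=cv2.cvtColor(im,cv2.COLOR_BGR2HSV);m=((h[...,0]>6)&(h[...,0]<18)&(h[...,1]>150)&(h[...,2]>120)).astype(np.uint8);m[:110]=0;m[175:]=0;m[:,:200]=0;m[:,265:]=0
print([((JR.T@(onz("top",(x,y),.113)-JT))*1e3).round(0)[:2] for y,x in np.argwhere(m)[:: max(1,m.sum()//12)]])
E
```

```text
17.48 tcp jig [61.4 75.2 96.9] F jig [-0.19  0.53  0.73] q6 [ 0.03  0.48  1.5   0.    1.16 -0.33]
1.5 18.5 [np.float64(66.5210208582232), np.float64(68.2637869655788), 102] [-7.67, 3.86, -5.18, -0.01, -0.01, 0.1]
1.571 18.5 [np.float64(68.00376654385403), np.float64(63.486149838433064), 102] [-12.63, 4.51, -5.21, -0.01, -0.01, 0.17]
1.571 16 [np.float64(68.0032573608448), np.float64(60.98614989028653), 102] [-15.09, 4.08, -5.23, -0.01, -0.01, 0.17]
1.571 14 [np.float64(68.0028500144374), np.float64(58.98614993176931), 102] [-17.06, 3.74, -5.24, -0.01, -0.01, 0.17]
[]
```

>>> {"name": "carry_out", "arguments": {
  "deltas": "-4 2 0 0 0 .05 1;-8 3.5 0 0 0 .1 1;-12.5 4 0 0 0 .17 1;-12.5 4 0 0 0 .17 1"
}}

```text
time_s: 18.02
eef_pos: [0.6391, 0.1276, 0.0963]
eef_rot: [-0.006, 0.639, 0.769, -0.002]
wrist_force: [-2.4, 1.3, -0.4]
opening: -0.002
grasp_force: 1.3
```

```bash
python3 st.py
```

```text
18.02 tcp jig [65.9 64.9 96.3] F jig [-2.14  1.73 -0.37] q6 [ 0.01  0.49  1.49  0.    1.17 -0.17]
```

>>> {"name": "carry_out", "arguments": {
  "deltas": "-1.5 0 0 0 0 0 1;-3 0 0 0 0 0 1;-3 0 0 0 0 0 1"
}}

```text
time_s: 18.4
eef_pos: [0.6395, 0.1265, 0.0963]
eef_rot: [-0.006, 0.639, 0.769, -0.001]
wrist_force: [-2.9, 9.3, 0.1]
opening: -0.0
grasp_force: 5.1
```

```bash
python3 st.py
```

```text
18.4 tcp jig [66.  63.8 96.3] F jig [-1.15  9.65  0.13] q6 [ 0.01  0.49  1.49  0.01  1.17 -0.18]
```

>>> {"name": "carry_out", "arguments": {
  "deltas": "-2 0 0 0 0 0 1;-4 0 0 0 0 0 1;-4 0 0 0 0 0 1"
}}

```text
time_s: 18.77
eef_pos: [0.6395, 0.1261, 0.0964]
eef_rot: [-0.008, 0.639, 0.769, 0.001]
wrist_force: [-4.5, 20.8, 0.1]
opening: -0.001
grasp_force: 11.1
```

```bash
python3 st.py
```

```text
18.77 tcp jig [66.  63.4 96.4] F jig [-0.66 21.31  0.07] q6 [ 0.01  0.49  1.49  0.01  1.17 -0.18]
```

It's a hard stop at the expected position. I'll back off left, then up.

>>> {"name": "carry_out", "arguments": {
  "deltas": "15 0 0 0 0 0 1;35 0 0 0 0 0 1;55 0 0 0 0 0 1;60 0 -50 0 0 0 1;60 0 -110 0 0 0 1;90 0 -150 0 0 0 1;140 20 -150 0 0 0 1;190 40 -150 0 0 0 1;240 60 -150 0 0 0 1;240 60 -150 0 0 0 1"
}}

```text
time_s: 20.02
eef_pos: [0.6571, 0.3712, 0.2463]
eef_rot: [-0.005, 0.638, 0.77, -0.001]
wrist_force: [0.1, -0.3, 0.1]
opening: -0.0
grasp_force: 0.0
```

```bash
python3 - <<'E'
from lev import *
pole();im=vision.camera("top")
cv2.imwrite("pics/v5.png",cv2.resize(im[95:220,180:310],(624,600),interpolation=cv2.INTER_CUBIC))
E
```

```text
20.02 tcp jig [127.5 301.3 246.3] F jig [ 0.04 -0.33  0.11] q6 [0.35 0.58 1.05 0.01 1.52 0.17]
pole end jig [ 2.  75.2 58. ]
pole end jig [ -1.  -93.6  58. ]
```

View pics/v5.png

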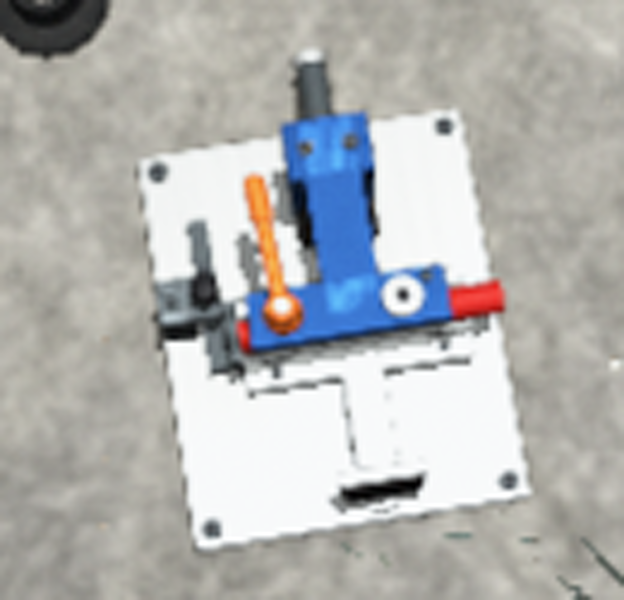

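The lever now points back, from (283,308) to a tip at (255,180). The pole is at the fence, the plate has settled at (380,490), and the arm is clear. One number to check is the lever angle.

```bash
python3 - <<'E'
from lev import *
c=lambda x,y:(180+x/4.8,95+y/4.8)
a,b=[(JR.T@(onz("top",c(*p),.1135)-JT)*1e3)[:2] for p in((282,308),(255,180))]
d=b-a;print(a,b,np.arctan2(d[0],d[1]))
E
```

```text
20.12 tcp jig [127.4 297.4 246.9] F jig [-0.01  0.16 -0.22] q6 [0.35 0.57 1.06 0.01 1.52 0.17]
[-1.19405745 45.11148479] [82.08094077 48.90081142] 1.5253239212585357
```

```bash
python3 -c "
from bench import ctrl
print(ctrl.hand_in())"
```

```text
the job is handed in; nothing more can be done
None
```

I handed the job in; no verdict came back. By camera and force readings, the pole is home at the fence, the carriage is at about 45 mm as the stop pin should hold it, and the lever is hard against its stop (about 1.53 rad measured). I couldn't see the pin height or measure the pad force directly.

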